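# Turn a coated test plate over onto the reading rest

## Robot

A 6-joint arm with a two-finger parallel gripper is mounted at the origin on the work surface. World frame = base frame: x ahead of the robot, y to its left, z up, the work surface at z = 0. Lengths are in m, angles in rad, forces in N, time in s.
With the tool pointing down it reaches from about 0.25 to 0.725 m from the base axis. Payload 4 kg.
Tool frame: the origin (TCP) lies on the centre line of the jaws, within the pads' length; the fingertips stand 22 mm ahead of it and the grasp point (between the pads) lies 3 mm ahead of it; z points along the fingers, y is the line along which they close (so a half turn about z gives the same grasp; the last joint's range is limited). The gripper opens to 85 mm and grips with 20 to 120 N. Pads are 22 mm wide; open, the fingers measure 114 mm over their backs; the gripper's body (76 mm by 85 mm) begins 54 mm behind the grasp point. The pads swing forward as they close: fully open they stand 13 mm farther back than shut.
Start: joints at [-1.222, 0.241, 0.005, 1.335, 0, 1.571], TCP at [0.171, -0.47, 0.215] pointing down, gripper open.
Joint ranges: [-2.72, 2.72], [-1.05, 1.87], [-1.09, 1.28], [-1.99, 2.15], [-1.42, 1.44], [-3.14, 3.14]. Speed limits (rad/s): [2.79, 2.79, 3.14, 3.14, 3.14, 3.14].

## Interface

Orientations are given as [roll, pitch, yaw] about the fixed x, y, z axes, in that order (R = Rz(yaw) Ry(pitch) Rx(roll)).
In Python, from station import * gives the robot as it stands. The module is installed in compiled form; this text tells all that it offers.
- The arm moves only by the tool drive_tool, never from a script. Its argument "targets" is a list of rows, each a list of 3 entries, a list of its own where there are three numbers: the shift along the tool's x, y, z in units of 500 mm (1.0 is 500 mm), then the turn about the tool's z in units of 30 degrees (1.0 is 30 degrees), then the closure, from -1 (fully open) to 1 (shut). A call has exactly 5 rows; each row is the pose to reach, as a shift and turn from the pose commanded when the call began, along the tool's axes at that moment; what a row does not reach only later rows make up. A row lasts 1/12 s, in which the tool goes at most 41.7 mm and 7.16 degrees, less where a joint would pass 70% of its speed; a pose out of reach is approached as far as the arm can. A call with a number of a shift or a turn outside -1 to 1 is refused whole. A call with a gripper value outside its range is refused whole. The fingers move at their own pace and stop on an object; "force" is the grip in N (left out, the last holds). Time passes only in rows, so rows that repeat a pose let the fingers close, or fill a call up. It gives the time, the measured TCP pose, the force, the opening and the grip force at its end, in the units of the state.
- state(): the state, without advancing time (a new reading comes with each control period).
- camera(name): name is "side" or "top"; returns the picture (420x560x3 uint8, red, green, blue); there is no depth.
- camera_info(name): a dict with "camera_matrix" (3x3 intrinsics, pixels), "origin" and "attitude" of the camera in the world. Camera axes: x right, y down, z forward; pixel columns grow to the right and rows downward; lengths in m; the calibration is good to about 2 mm. A picture is of the moment at which its call begins. camera_info takes no time and is no camera call.
- hand_in(): hands the job in; it is judged then, once.
The state is a dict: "clock": time; "joint_positions": joint angles; "dq": joint speeds; "joint_torque": joint torques, N m; "ee_pos": TCP position; "orientation": TCP orientation; "force": force on the tool from outside, world axes, zero at the start; "wrist_torque": the same for the moment, N m; "finger_gap": finger opening in m; "gripper_force": force on a finger pad.
Only numpy, scipy, OpenCV 4.12 (cv2) and the standard library are available. Lean on these libraries where they do the work, as an engineer would, in place of code of your own. Each camera call takes 0.05 s, during which the arm holds its last target. There are 200 camera calls.

## Task

The coated test plate lies on the deck of the turning stand with its blue face hidden underneath; turn it over so the blue face can be read. Slide the plate along the deck until it lies wholly on the yellow hinged leaf, lift the leaf by its red bar and swing it over until the plate tips onto the black sloping rest, then bring the leaf back down flat, leaving the plate blue face up on the rest. Do not disturb the other things on the bench.

Things in the scene. Friction and masses are not known exactly. Their poses are not given: they have to be found in the camera images.
- turner: The turning stand, fixed to the bench. Origin on the bench top straight below the middle of the hinge line; x runs along the hinge, +y is the side of the leaf, -y that of the sloping rest. White base plate 8 mm thick, x -163 to 52, y -100 to 85 mm.
- deck_mid (a point): Middle of the dark grey deck's top, 40.5 mm above the bench, at turner x -101.5, y 56.5 mm. Deck: turner x -160 to -43, y 3 to 110 mm. Along its hinge side runs a white fence, y 9 to 15 mm, standing 8 mm above the deck; the other sides are open.
- leaf_mid (a point): Where the plate's underside centre goes: middle of the yellow leaf's top, moving with it. Flat: turner x 0, y 49, z 39 mm (1.5 mm below the deck). Leaf then spans turner x -40 to 46, y 8.5 to 86 mm, 5 mm thick, carrying on from the deck in +x. 6 mm high steel rims along the hinge side (y 8.5 to 13.5) and the far end (x 40 to 46); the other sides are open.
- hinge (a point): Middle of the leaf's hinge line, 45 mm above the bench; the hinge axis runs along the turner's x axis.
- leaf (a joint): Angle of the yellow leaf: 0 lying flat on the +y side, 1.57 standing upright, 2.3 rad its stop, leaning over the rest. It swings freely and falls when let go. Anything lying on the leaf slides down to the hinge-side rim and tips off onto the rest soon after the leaf passes upright.
- leaf_bar (a point): Middle of the red round bar by which the leaf is lifted: 10 mm diameter, along the turner's x axis, 66 mm clear between its two side arms, 130 mm from the hinge line and 39 mm clear of the leaf's outer edge; 45 mm above the bare bench when the leaf is flat.
- rest: The black sloping rest, fixed on the stand, 96 mm wide (x) and 84 mm long up the slope, leaning back 35 degrees from level, rising away from the hinge. Origin in the plane of its upper face near the hinge; x along the hinge, z square out of the face, -y up the slope (face from y -3 to -87 mm). Steel ledge 7 mm high at the foot (y -9 to -3 mm) on which the plate's lower edge can stand.
- plate: The test plate: 60 x 60 x 10 mm, about 100 g, bare aluminium on one face and blue coating on the other. Origin at the centre of the blue face, z pointing from the blue face to the bare face (so z is up at the start); x and y along its edges.
- plate_center (a point): Centre of the test plate's solid.
- pot: Bystander: small amber sample pot, 28 mm diameter, 38 mm high, standing on the stand's base plate behind the fence (-y side); origin at the centre of its underside.
- spare: Bystander: a copper coloured plate, 60 x 60 x 10 mm, lying on the bench; origin at the centre of its underside.
- water: Bystander: clear water bottle, 64 mm diameter, 200 mm high; origin at the centre of its underside.
- flask_a: Bystander: clear reagent bottle with white cap, 44 mm diameter, 85 mm high; origin at the centre of its underside.
- flask_b: Bystander: amber reagent bottle with black cap, 44 mm diameter, 85 mm high; origin at the centre of its underside.
- driver: Bystander: screwdriver lying on the bench.
- dish: Bystander: shallow white dish, 90 mm diameter, 20 mm high; origin at the centre of its underside.
Not all that is in view belongs to the job. What is meant by the plate is not green or pink, and is the larger of those in its own colour.

How it is judged:
On the way, in this order (a step that is already met when the one before it is completed fails the run):
1. the plate lies wholly on the flat leaf, bare face up (x of plate_center in the frame of turner between -0.011 and 0.013 m and y of plate_center in the frame of turner between 0.038 and 0.06 m and z of plate_center in the frame of turner between 0.04 and 0.047 m and angle between plate's own z axis and vertical below 0.08 rad and value of joint leaf below 0.08 rad), for 0.2 s.
2. the plate, tipped over by the raised leaf, lies on the sloping rest blue face up (angle between plate's own z axis and vertical between 2.35 and 2.7 rad and z of plate_center in the frame of rest between 0.002 and 0.009 m and x of plate_center in the frame of rest between -0.03 and 0.03 m and y of plate_center in the frame of rest between -0.065 and -0.03 m), for 0.1 s.
At the end, for the whole second after the job is handed in: The plate is at rest on the sloping rest, blue face up and flat against it (10 degrees, 4 mm), its centre within 30 mm of the rest's middle line and 30 to 65 mm up from the rest's origin; the leaf is flat again (0.08 rad); no bystander has moved over 30 mm (all of step 2 and value of joint leaf below 0.08 rad and linear speed of plate below 0.02 m/s); the robot touches nothing.
It fails at once if a bystander has moved more than 30 mm (distance of any of pot, spare, water, flask_a, flask_b, driver, dish from where it was at the start of the episode above 0.03 m).
It also fails if it takes over 67 s, if anything falls off the work surface, if the arm or the gripper's body presses on something with over 40 N, if the wrist force passes 120 N, or if a joint passes its speed limit or range.

## Working session

There is one attempt and no reset: what is moved stays moved. The work goes in short steps, Python scripts to look and compute and a tool call to move; the robot and the scene stay as the last step left them, time stands still between calls to the robot, and variables do not carry over. Pictures are saved under pics/ and viewed, at most 10 in all, crops included, and the job is handed in when it is done.

Besides the shell and the picture viewer there is one more tool, called after ">>>" as a command line: name --argument value ..., lists and objects as JSON in quotes. drive_tool: Moves the arm, as the interface text tells. Its arguments: {"type":"object","properties":{"targets":{"type":"array","items":{"type":"array"}},"force":{"type":"number"}},"required":["targets"]}

```bash
mkdir -p pics; python3 - <<'E'
from station import *
import cv2
print(state())
for n in("top","side"):
    cv2.imwrite(f"pics/{n}0.png",camera(n)[:,:,::-1]); print(n,camera_info(n))
E
```

```text
{'clock': 0.0, 'joint_positions': array([-1.22199751e+00,  2.41412881e-01,  3.74323083e-03,  1.33521392e+00,
        1.30849095e-05,  1.57082001e+00]), 'dq': array([-0.00146395, -0.00036439,  0.00034758, -0.00219619,  0.00073054,
       -0.00187303]), 'joint_torque': array([ 1.42730561e-03, -3.72318292e+01,  2.52407724e+01,  1.69290294e-02,
        3.04892601e-04, -6.21494920e-06]), 'ee_pos': array([ 0.17066229, -0.46926842,  0.2145203 ]), 'orientation': array([-3.13950541e+00, -1.30354529e-05,  3.48775109e-01]), 'force': array([-0.21012822, -0.02631727, -0.02959779]), 'wrist_torque': array([-0.00947744, -0.0118538 ,  0.04944663]), 'gripper_force': 0.0, 'finger_gap': 0.08546606997455107}
top {'camera_matrix': array([[403.66382705,   0.        , 282.40188831],
       [  0.        , 403.66382705, 207.85922885],
       [  0.        ,   0.        ,   1.        ]]), 'origin': array([0.38133131, 0.01266677, 1.14163812]), 'attitude': array([-2.99397261, -0.01248589, -1.5578169 ])}
side {'camera_matrix': array([[421.2468958 ,   0.        , 272.86240865],
       [  0.        , 421.2468958 , 217.16646077],
       [  0.        ,   0.        ,   1.        ]]), 'origin': array([0.09674757, 0.60031603, 0.65090015]), 'attitude': array([-2.24638004, -0.0102325 , -2.4668249 ])}
```

View pics/top0.png

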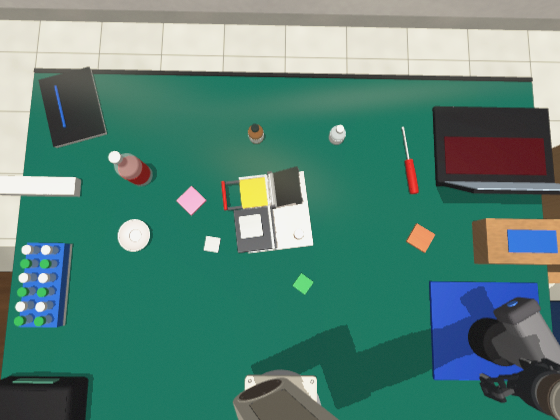

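View pics/side0.png

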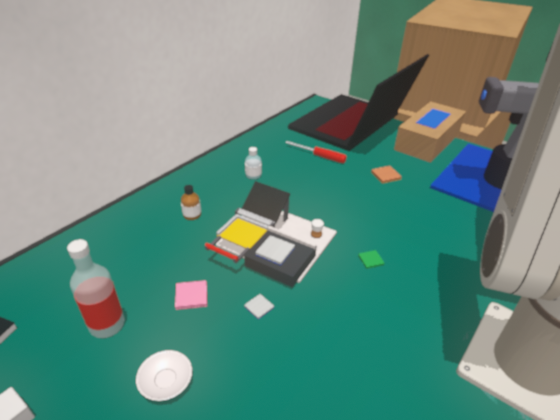

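The top view shows the stand with the leaf (yellow, ~(253,192)), the deck with the plate (~(251,226)), the red bar (~(224,195)), the rest (~(288,187)) and the pot (~(299,235)). The side view shows the same, with the bar at (222,251). Turner +x points roughly away from the robot, and +y to its left.

```bash
cat > h.py <<'E'
import numpy as np, cv2
from scipy.spatial.transform import Rotation as R
from station import *
def proj(n,P):
    c=camera_info(n);A=R.from_euler('xyz',c['attitude']).as_matrix()
    q=(np.atleast_2d(P)-c['origin'])@A@np.array(c['camera_matrix']).T
    return q[:,:2]/q[:,2:]
def ray(n,uv,z):
    c=camera_info(n);A=R.from_euler('xyz',c['attitude']).as_matrix()
    uv=np.atleast_2d(uv).astype(float)
    d=np.c_[uv,np.ones(len(uv))]@np.linalg.inv(c['camera_matrix']).T@A.T
    return c['origin']+d*((z-c['origin'][2])/d[:,2:])
def blobs(mask,box,k=1):
    m=np.zeros_like(mask,np.uint8);x0,y0,x1,y1=box;m[y0:y1,x0:x1]=mask[y0:y1,x0:x1]
    cs=cv2.findContours(m,cv2.RETR_EXTERNAL,cv2.CHAIN_APPROX_NONE)[0]
    return sorted(cs,key=cv2.contourArea)[::-1][:k]
E
cat > m.py <<'E'
from h import *
cfg={"top":dict(box=(215,160,320,260)),"side":dict(box=(195,180,340,285))}
for n in cfg:
    im=cv2.imread(f"pics/{n}0.png");hsv=cv2.cvtColor(im,cv2.COLOR_BGR2HSV);H,S,V=cv2.split(hsv);b=cfg[n]['box']
    ms=dict(yellow=((H>18)&(H<35)&(S>150)&(V>100),.039),red=(((H<6)|(H>174))&(S>150)&(V>80),.045),
            light=((S<60)&(V>150),.0505))
    for k,(m,z) in ms.items():
        for c in blobs(m,b,3 if k=="light" else 1):
            r=cv2.minAreaRect(c);p=ray(n,cv2.boxPoints(r),z)
            print(n,k,cv2.contourArea(c),np.round(r[0],1),'ctr',ray(n,r[0],z)[0].round(4),'sides',np.linalg.norm(np.diff(p[:3],axis=0),axis=1).round(4),'ang',np.round(np.degrees(np.arctan2(*(p[1]-p[0])[1::-1])),1), 'corners',p[:,:2].round(3).tolist())
    x0,y0,x1,y1=b;cr=im[y0:y1,x0:x1]
    cv2.imwrite(f"pics/{n}crop.png",cv2.resize(cr,None,fx=5,fy=5,interpolation=cv2.INTER_CUBIC))
a=cv2.imread("pics/topcrop.png");a=cv2.resize(a,(400,380));s=cv2.imread("pics/sidecrop.png");s=cv2.resize(s,(400,380*1))
cv2.imwrite("pics/crops.png",np.hstack([a,s]))
E
python3 m.py
```

```text
top yellow 633.0 [252.6 192.4] ctr [0.5876 0.0843 0.039 ] sides [0.0698 0.0776] ang -82.2 corners [[0.621, 0.124], [0.631, 0.055], [0.554, 0.045], [0.545, 0.113]]
top red 61.5 [223.9 195. ] ctr [0.578  0.1627 0.045 ] sides [0.0088 0.0792] ang -83.2 corners [[0.617, 0.172], [0.618, 0.164], [0.539, 0.153], [0.538, 0.162]]
top light 2007.0 [275.9 211. ] ctr [0.535  0.0189 0.0505] sides [0.1795 0.2136] ang -81.5 corners [[0.629, 0.123], [0.655, -0.055], [0.443, -0.083], [0.419, 0.09]]
top light 460.0 [250.3 225.8] ctr [0.4932 0.0876 0.0505] sides [0.06   0.0621] ang -81.5 corners [[0.52, 0.122], [0.528, 0.063], [0.467, 0.053], [0.458, 0.112]]
top light 51.0 [217.5 244.5] ctr [0.4415 0.1745 0.0505] sides [0.0135 0.0403] ang -89.2 corners [[0.462, 0.182], [0.462, 0.169], [0.422, 0.167], [0.421, 0.18]]
side yellow 723.0 [243.  233.1] ctr [0.5849 0.0862 0.039 ] sides [0.0797 0.1022] ang -61.8 corners [[0.617, 0.126], [0.654, 0.056], [0.553, 0.045], [0.522, 0.113]]
side red 92.5 [221.4 251.3] ctr [0.5761 0.1631 0.045 ] sides [0.0116 0.0805] ang -61.3 corners [[0.614, 0.174], [0.619, 0.164], [0.539, 0.153], [0.535, 0.163]]
side light 1802.5 [277.  230.8] ctr [0.5232 0.0428 0.0505] sides [0.2312 0.2935] ang -67.0 corners [[0.623, 0.131], [0.713, -0.081], [0.422, -0.047], [0.384, 0.134]]
side light 591.5 [274.7 248.6] ctr [0.4915 0.0908 0.0505] sides [0.0701 0.0756] ang -66.4 corners [[0.515, 0.126], [0.543, 0.062], [0.468, 0.055], [0.445, 0.117]]
side light 221.0 [229.6 246.8] ctr [0.5679 0.1463 0.0505] sides [0.028  0.0667] ang -61.7 corners [[0.594, 0.163], [0.608, 0.139], [0.542, 0.13], [0.53, 0.154]]
```

View pics/crops.png

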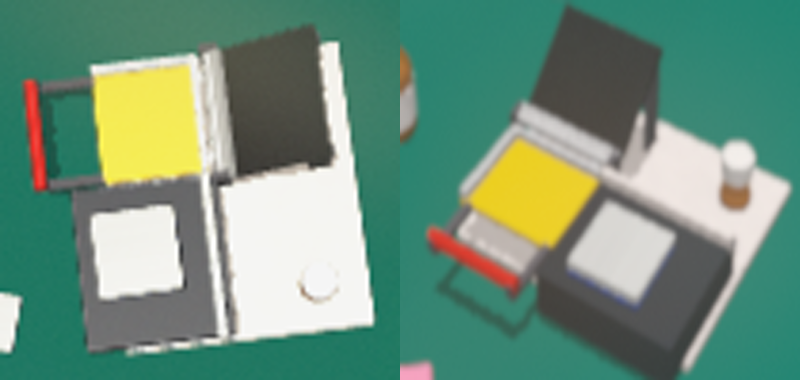

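Measurements agree across the two views: turner yaw ≈ 0.142, origin ≈ (0.594, 0.036), plate at turner ≈ (-93, 67) mm, bar at (0.578, 0.164). Plan: push the plate -y by 16 mm, then +x by 94 mm, with nearly shut fingers. First I align the tool axes with the turner.

>>> drive_tool --targets '[[[0.04,-0.037,0],0.08,1],[[0.1,-0.092,0],0.16,1],[[0.165,-0.152,0],0.24,1],[[0.23,-0.212,0],0.32,1],[[0.29,-0.268,0],0.396,1]]' --force 30

```text
clock: 0.52
ee_pos: [0.2594, -0.2966, 0.2149]
orientation: [-3.141, 0.0, 0.138]
force: [0.8, -1.3, -0.1]
finger_gap: 0.0255
gripper_force: 0.0
```

```bash
cat >> h.py <<'E'
TH=.142;O=np.array([.5938,.0358]);E=np.array([[np.cos(TH),np.sin(TH)],[-np.sin(TH),np.cos(TH)]])
def tt(p): return E@(np.asarray(p)[:2]-O)
def show():
    s=state();p=s['ee_pos'];print(round(s['clock'],2),'world',p.round(4),'turner mm',(tt(p)*1000).round(1),'rpy',s['orientation'].round(3),'F',s['force'].round(1),'gap',round(s['finger_gap'],4),s['gripper_force'])
E
python3 -c "
from h import *
show()"
```

```text
0.52 world [ 0.2594 -0.2966  0.2149] turner mm [-378.1 -281.7] rpy [-3.141  0.     0.138] F [ 0.8 -1.3 -0.1] gap 0.0255 0.0
```

>>> drive_tool --targets '[[[0.046,-0.065,0],0,1],[[0.093,-0.13,0],0,1],[[0.14,-0.195,0],0,1],[[0.185,-0.26,0],0,1],[[0.232,-0.326,0],0,1]]'

```text
clock: 0.93
ee_pos: [0.3512, -0.1188, 0.2153]
orientation: [3.141, 0.0, 0.141]
force: [0.7, -0.9, -0.9]
finger_gap: -0.0
gripper_force: 0.0
```

>>> drive_tool --targets '[[[0.046,-0.065,0],0,1],[[0.093,-0.13,0],0,1],[[0.14,-0.195,0],0,1],[[0.185,-0.26,0],0,1],[[0.232,-0.326,0],0,1]]'

```text
clock: 1.35
ee_pos: [0.4431, 0.059, 0.2151]
orientation: [3.141, 0.001, 0.142]
force: [1.1, -1.8, -0.2]
finger_gap: 0.0001
gripper_force: 0.0
```

```bash
python3 -c "
from h import *
show()"
```

```text
1.35 world [0.4431 0.059  0.2151] turner mm [-145.9   44.3] rpy [3.141e+00 1.000e-03 1.420e-01] F [ 1.1 -1.8 -0.2] gap 0.0001 0.0
```

>>> drive_tool --targets '[[[0.04,-0.06,0],0,1],[[0.075,-0.11,0.03],0,1],[[0.1,-0.146,0.1],0,1],[[0.1,-0.146,0.18],0,1],[[0.1,-0.146,0.22],0,1]]'

```text
clock: 1.77
ee_pos: [0.4894, 0.0978, 0.1135]
orientation: [-3.118, 0.001, 0.183]
force: [-0.4, -0.2, -0.8]
finger_gap: -0.0001
gripper_force: 0.0
```

```bash
python3 - <<'E'
from h import *
a=camera("side");b=camera("top");show()
o=np.hstack([cv2.resize(x,(400,400)) for x in (b[150:250,200:300],a[160:300,180:320])])
cv2.imwrite("pics/c1.png",o[:,:,::-1])
E
```

```text
1.87 world [0.4845 0.0968 0.1103] turner mm [-99.5  75.9] rpy [-3.118  0.012  0.183] F [-1.4 -0.1 -0.9] gap -0.0003 0.0
```

View pics/c1.png

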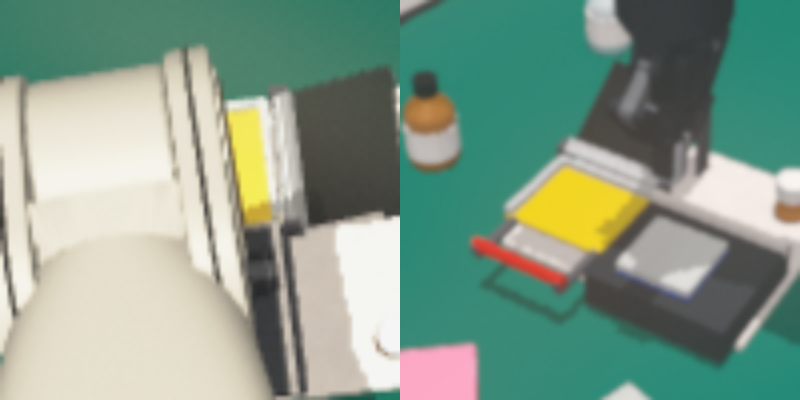

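```bash
python3 -c "
from h import *
show();s=state();print(s['joint_positions'].round(3),s['dq'].round(3),s['joint_torque'].round(1))"
```

```text
1.87 world [0.4845 0.0968 0.1103] turner mm [-99.5  75.9] rpy [-3.118  0.012  0.183] F [-1.4 -0.1 -0.9] gap -0.0003 0.0
[ 0.182  0.311 -0.185  1.087  0.023  3.141] [-0.006 -0.06   0.09   0.081 -0.003  0.001] [  0.1 -38.1  23.8  -1.1   0.1  -0. ]
```

Joint 6 hit its limit, so I need the half-turned, equivalent orientation. I'll raise a little and turn -180° in steps.

>>> drive_tool --targets '[[[0,0,-0.02],-0.2,1],[[0,0,-0.06],-0.4,1],[[0,0,-0.1],-0.6,1],[[0,0,-0.1],-0.8,1],[[0,0,-0.1],-1,1]]'

```text
clock: 2.28
ee_pos: [0.4909, 0.0963, 0.169]
orientation: [-3.124, -0.016, 0.711]
force: [-0.3, 0.2, -0.0]
finger_gap: 0.0
gripper_force: 0.0
```

>>> drive_tool --targets '[[[0,0,0],-0.2,1],[[0,0,0],-0.4,1],[[0,0,0],-0.6,1],[[0,0,0],-0.8,1],[[0,0,0],-1,1]]'

```text
clock: 2.7
ee_pos: [0.4897, 0.0961, 0.1674]
orientation: [-3.131, -0.021, 1.234]
force: [0.6, -0.6, -0.8]
finger_gap: -0.0001
gripper_force: 0.0
```

>>> drive_tool --targets '[[[0,0,0],-0.2,1],[[0,0,0],-0.4,1],[[0,0,0],-0.6,1],[[0,0,0],-0.8,1],[[0,0,0],-1,1]]'

```text
clock: 3.12
ee_pos: [0.4897, 0.0961, 0.1674]
orientation: [3.14, -0.023, 1.758]
force: [-0.1, 0.5, -0.4]
finger_gap: 0.0
gripper_force: 0.0
```

>>> drive_tool --targets '[[[0,0,0],-0.2,1],[[0,0,0],-0.4,1],[[0,0,0],-0.6,1],[[0,0,0],-0.8,1],[[0,0,0],-1,1]]'

```text
clock: 3.53
ee_pos: [0.4897, 0.0961, 0.1674]
orientation: [3.128, -0.019, 2.282]
force: [-0.1, -0.5, -0.4]
finger_gap: 0.0002
gripper_force: 0.0
```

>>> drive_tool --targets '[[[0,0,0],-0.2,1],[[0,0,0],-0.4,1],[[0,0,0],-0.6,1],[[0,0,0],-0.8,1],[[0,0,0],-1,1]]'

```text
clock: 3.95
ee_pos: [0.4897, 0.0961, 0.1674]
orientation: [3.12, -0.01, 2.805]
force: [-0.7, 1.0, -0.7]
finger_gap: 0.0004
gripper_force: 0.0
```

```bash
python3 -c "
from h import *
show();s=state();print(s['joint_positions'].round(3),s['dq'].round(3))"
```

```text
3.95 world [0.4897 0.0961 0.1674] turner mm [-94.5  74.4] rpy [ 3.12  -0.01   2.805] F [-0.7  1.  -0.7] gap 0.0004 0.0
[ 0.179  0.264 -0.092  1.213  0.023  0.515] [-2.000e-03  1.000e-03  0.000e+00  2.000e-03  1.000e-03 -1.244e+00]
```

>>> drive_tool --targets '[[[0,0,0],-0.2,1],[[0,0,0],-0.4,1],[[0,0,0],-0.6,1],[[0,0,0],-0.8,1],[[0,0,0],-0.914,1]]'

```text
clock: 4.37
ee_pos: [0.4897, 0.0961, 0.1674]
orientation: [3.118, 0.001, -3.0]
force: [-0.5, 0.1, 0.3]
finger_gap: 0.0003
gripper_force: 0.0
```

>>> drive_tool --targets '[[[0,0.03,0],0,1],[[0,0.07,0],0,1],[[0,0.092,0.05],0,1],[[0,0.092,0.11],0,1],[[0,0.092,0.13],0,1]]'

```text
clock: 4.78
ee_pos: [0.481, 0.1433, 0.1001]
orientation: [3.119, -0.004, -3.003]
force: [-1.4, 0.0, -0.7]
finger_gap: 0.0002
gripper_force: 0.0
```

```bash
python3 - <<'E'
from h import *
a=camera("side");show()
o=cv2.resize(a[160:300,180:320],(560,560))
cv2.imwrite("pics/c2.png",o[:,:,::-1])
E
```

```text
4.83 world [0.48   0.1427 0.099 ] turner mm [-97.5 121.9] rpy [ 3.119 -0.007 -3.004] F [-1.1 -0.3 -1.1] gap 0.0001 0.0
```

View pics/c2.png

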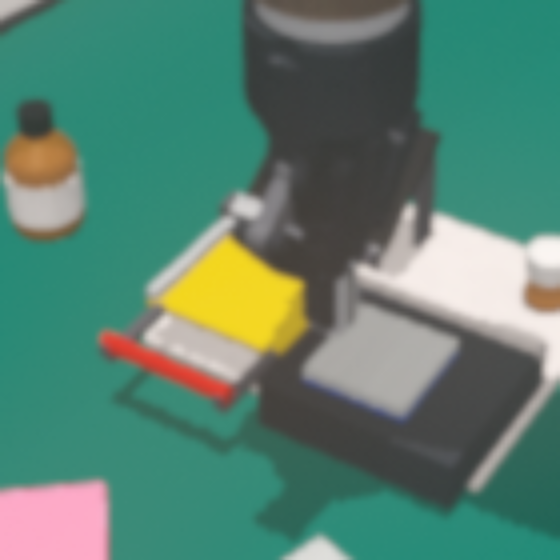

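```bash
python3 -c "
from h import *
p=state()['ee_pos'];p2=p-[0,0,.022];p3=p-[0,0,.035]
q=proj('side',[p,p2,p3]);print(q,(q-[180,160])*4)
L=lambda x,y,z:np.r_[O+E.T@[x,y],z]
print((proj('side',[L(-.16,.11,.0405),L(-.043,.11,.0405),L(-.16,.003,.0405),L(-.043,.015,.0405),L(-.123,.097,.05),L(-.063,.037,.05),L(.003,.13,.045)])-[180,160])*4)"
```

```text
[[262.97268677 246.96416437]
 [263.02268684 255.23742137]
 [263.05145574 259.99766329]] [[331.8907471  347.85665749]
 [332.09074738 380.9496855 ]
 [332.20582294 399.99065318]]
[[453.05671068 465.72692979]
 [255.09509673 380.3852834 ]
 [547.91106137 340.03682708]
 [349.44542472 279.07443984]
 [401.39126933 408.50834738]
 [360.11659651 300.67738321]
 [159.90158414 365.23864705]]
```

```bash
python3 - <<'E'
from h import *
a=camera("side").copy();b=camera("top");show();s=state();print(s['joint_positions'].round(3),s['dq'].round(3))
p=s['ee_pos']
for z in (-.022,0,.05,.1):
    u=proj("side",p+[0,0,z])[0];print(z,u); cv2.circle(a,tuple(int(round(v)) for v in u),0,(255,0,255),-1)
o=cv2.resize(a[180:280,220:320],(780,585),interpolation=cv2.INTER_NEAREST)
cv2.imwrite("pics/c3.png",o[:,:,::-1])
print(proj("top",[.171,-.469,.2145]))
E
```

```text
4.93 world [0.4824 0.1429 0.102 ] turner mm [-95.2 121.7] rpy [ 3.118e+00 -3.000e-03 -3.005e+00] F [-0.3  0.4  0.6] gap 0.0 0.0
[ 0.273  0.326 -0.188  1.057  0.023  0.136] [-0.006 -0.019  0.037 -0.002 -0.    -0.002]
-0.022 [262.04252399 253.62827179]
0 [261.97581629 245.31821873]
0.05 [261.81544067 225.33956936]
0.1 [261.64164534 203.68917056]
[[494.09212618 367.07264361]]
```

View pics/c3.png

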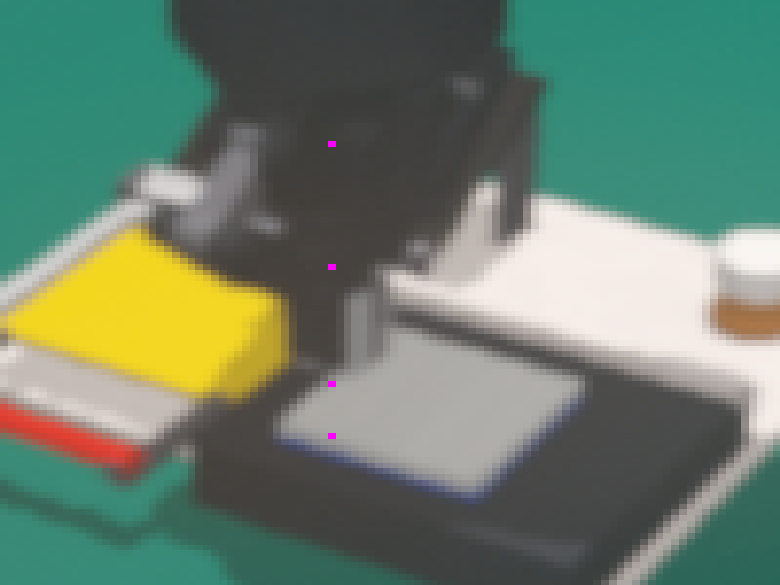

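The fingers appear ~10 px higher than projected: tip at about (264,243) against an expected (262,254). I'll move outward over the bare bench, where the tip can be segmented against green, and check its offset there.

>>> drive_tool --targets '[[[0,0.05,0],0,1],[[0,0.1,0],0,1],[[0,0.16,0],0,1],[[0,0.16,0],0,1],[[0,0.16,0],0,1]]'

```text
clock: 5.35
ee_pos: [0.473, 0.2237, 0.1056]
orientation: [3.117, 0.002, -3.002]
force: [0.1, -0.8, -0.2]
finger_gap: 0.0001
gripper_force: 0.0
```

```bash
python3 - <<'E'
from h import *
a=camera("side").copy();b=camera("top").copy();show();p=state()['ee_pos']
for n,im in(("side",a),("top",b)):
  for z in (-.022,0,.05):
    u=proj(n,p+[0,0,z])[0];print(n,z,u.round(1)); cv2.circle(im,tuple(int(round(v)) for v in u),0,(255,0,255),-1)
ca=a[190:310,190:310];cb=b[160:260,180:280]
o=np.hstack([cv2.resize(x,(400,400),interpolation=cv2.INTER_NEAREST) for x in(ca,cb)])
cv2.imwrite("pics/c4.png",o[:,:,::-1])
E
```

```text
5.45 world [0.4725 0.2221 0.1047] turner mm [-93.7 201.6] rpy [ 3.118  0.    -3.005] F [-0.9  0.3 -0.1] gap -0.0005 0.0
side -0.022 [238.4 278.2]
side 0 [237.9 269.8]
side 0.05 [236.6 249.3]
top -0.022 [198.  231.7]
top 0 [196.3 230.9]
top 0.05 [192.2 229.1]
```

View pics/c4.png

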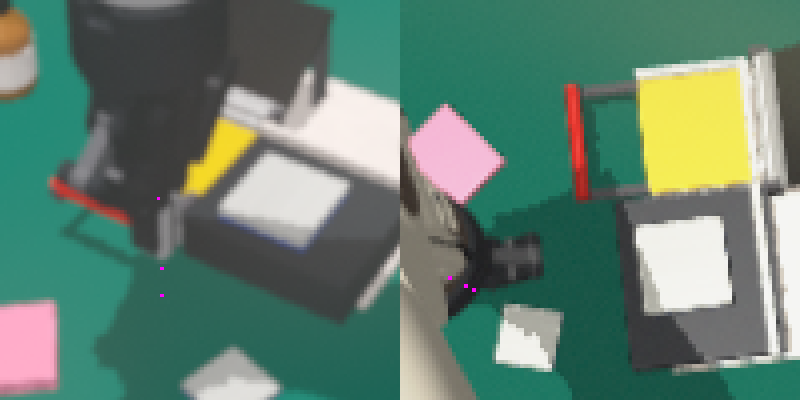

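```bash
python3 - <<'E'
from h import *
p=state()['ee_pos'];print(p)
for z in(.05,.07,.083,.1,.12,.14):
    q=ray("side",[239.5,267.4],z)[0];print(q.round(3),tt(q).round(3),proj("top",q).round(1))
for z in(.07,.083,.1,.12,.14,.17): 
    q=ray("top",[[215,219],[215,230],[202,224]],z);print(z,q.round(3).tolist(),proj("side",q).round(0).tolist())
# full-res numeric: dark silhouette bottom in side image
a=cv2.imread("pics/side0.png");b=camera("side")[:,:,::-1];c=cv2.imread("pics/top0.png");d=camera("top")[:,:,::-1]
for n,(x,y) in dict(side=(a,b),top=(c,d)).items():
    print(n,[cv2.phaseCorrelate(np.float32(x[r:r+80,s:s+80,1]),np.float32(y[r:r+80,s:s+80,1])) for r,s in((180,240),)])
E
```

```text
[0.47250336 0.22211682 0.10473475]
[0.512 0.177 0.05 ] [-0.061  0.152] [[217.4 218.5]]
[0.498 0.191 0.07 ] [-0.073  0.168] [[210.8 222.7]]
[0.489 0.201 0.083] [-0.08   0.178] [[206.4 225.5]]
[0.477 0.213 0.1  ] [-0.09   0.191] [[200.5 229.2]]
[0.464 0.227 0.12 ] [-0.102  0.207] [[193.1 233.9]]
[0.45  0.241 0.14 ] [-0.114  0.223] [[185.5 238.7]]
0.07 [[0.508, 0.181, 0.07], [0.479, 0.18, 0.07], [0.494, 0.215, 0.07]] [[239.0, 262.0], [251.0, 269.0], [233.0, 275.0]]
0.083 [[0.507, 0.179, 0.083], [0.478, 0.178, 0.083], [0.493, 0.212, 0.083]] [[240.0, 257.0], [252.0, 263.0], [234.0, 270.0]]
0.1 [[0.505, 0.176, 0.1], [0.476, 0.175, 0.1], [0.491, 0.209, 0.1]] [[242.0, 250.0], [254.0, 257.0], [235.0, 263.0]]
0.12 [[0.502, 0.173, 0.12], [0.474, 0.172, 0.12], [0.489, 0.205, 0.12]] [[243.0, 242.0], [255.0, 248.0], [237.0, 255.0]]
0.14 [[0.5, 0.17, 0.14], [0.472, 0.169, 0.14], [0.487, 0.202, 0.14]] [[245.0, 234.0], [257.0, 240.0], [239.0, 246.0]]
0.17 [[0.496, 0.165, 0.17], [0.47, 0.164, 0.17], [0.484, 0.196, 0.17]] [[248.0, 221.0], [260.0, 226.0], [242.0, 232.0]]
side [((0.007412766313059649, 0.005279897201681649), 0.692070417702198)]
top [((-0.06611623875957662, 0.015258688860967595), 0.9238509007357061)]
```

```bash
python3 - <<'E'
from h import *
print(proj("top",[[0,0,0],[.1,.1,0],[.1,-.1,0]]),proj("side",[[0,0,0],[.1,.1,0],[.1,-.1,0]]))
print(ray("top",[[251,382],[310,382]],.01),ray("side",[[495,311],[466,369]],.01))
t=cv2.imread("pics/top0.png")[270:420,420:560].copy()
for z in(-.022,0,.05,.1,.15):
    u=proj("top",[.1707,-.4693,.2145+z])[0]-[420,270];print(u);cv2.circle(t,tuple(int(round(v)) for v in u),0,(255,0,255),-1)
cv2.imwrite("pics/c5.png",cv2.resize(t,(560,600),interpolation=cv2.INTER_NEAREST))
E
```

```text
[[279.94248294 412.95332414]
 [243.31910324 373.09237421]
 [317.52436943 373.86351806]] [[529.52477906 365.27743451]
 [451.46465393 373.07405424]
 [488.11929427 301.67099655]]
[[ 0.0800817   0.07820339  0.01      ]
 [ 0.08160013 -0.07893698  0.01      ]] [[ 0.08248557 -0.07396974  0.01      ]
 [ 0.08355997  0.08473217  0.01      ]]
[69.06468309 94.8484574 ]
[74.23600358 97.21639162]
[ 86.9835348  103.05345304]
[101.32277596 109.61935431]
[117.57170009 117.05969445]
```

View pics/c5.png

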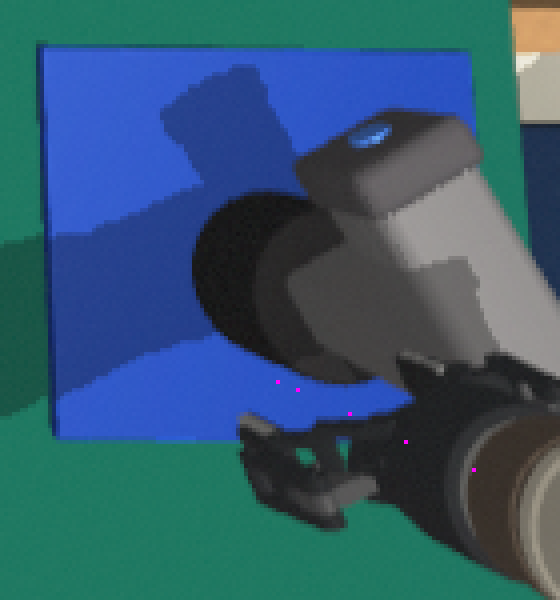

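The fingers sit off the reported position by about -35 mm tangentially at both poses, which looks like a bias on joint 1 of about -0.067 rad. The cameras agree with the base plate holes at ±0.08. I'll check the bias hypothesis numerically.

```bash
python3 - <<'E'
from h import *
for d in(0,-.04,-.05,-.06,-.067,-.075,-.085):
    c,s=np.cos(d),np.sin(d);M=np.array([[c,-s,0],[s,c,0],[0,0,1]])
    T=lambda p:M@np.array(p)
    print(d,'now tip',proj("side",T([.4725,.2221,.083]))[0].round(1),proj("top",T([.4725,.2221,.083]))[0].round(1),'prev tip',proj("side",T([.4824,.1429,.08]))[0].round(1),'start tcp crop',((proj("top",T([.1707,-.4693,.2145]))[0]-[420,270])*4).round(0))
b=camera("top");s=camera("side")
print(s[255:275:2,230:256:2].sum(2)//3)
E
```

```text
0 now tip [238.4 278.1] [197.9 231.7] prev tip [262.  253.6] start tcp crop [297. 389.]
-0.04 now tip [241.9 270.1] [205.4 228.6] prev tip [266.2 247.2] start tcp crop [311. 425.]
-0.05 now tip [242.8 268.2] [207.2 227.8] prev tip [267.3 245.7] start tcp crop [314. 434.]
-0.06 now tip [243.8 266.3] [209.1 227.1] prev tip [268.4 244.2] start tcp crop [317. 443.]
-0.067 now tip [244.4 265. ] [210.4 226.6] prev tip [269.1 243.1] start tcp crop [319. 450.]
-0.075 now tip [245.2 263.5] [211.9 226.1] prev tip [270.  241.9] start tcp crop [322. 457.]
-0.085 now tip [246.2 261.6] [213.8 225.4] prev tip [271.2 240.4] start tcp crop [325. 466.]
[[ 67  59  61  59  88 134 110 114  76  69  69  72  77]
 [ 76  60  60  60  86 135 111 110  72  65  68  67  69]
 [ 82  60  60  59  86 136 114 112  74  62  64  65  67]
 [ 85  60  61  59  81 135 113 112  76  62  62  63  64]
 [ 94  68  63  60  80 135 113  93  67  62  62  63  63]
 [ 97  82  77  73  96 137 111  73  64  62  62  63  62]
 [ 80  79  80  88 113 120  90  78  75  69  65  63  63]
 [ 79  78  79  79  79  80  79  79  79  78  77  69  64]
 [ 89  78  78  78  78  78  79  79  79  80  79  78  75]
 [ 87  78  78  78  78  79  78  79  77  79  79  79  79]]
```

>>> drive_tool --targets '[[[0,0,0.03],0,1],[[0,0,0.08],0,1],[[0,0,0.11],0,1],[[0,0,0.12],0,1],[[0,0,0.12],0,1]]'

```text
clock: 6.07
ee_pos: [0.4702, 0.2227, 0.0419]
orientation: [3.119, -0.005, -3.005]
force: [-0.4, -0.6, -0.1]
finger_gap: -0.0001
gripper_force: 0.0
```

>>> drive_tool --targets '[[[0,0,0.004],0,1],[[0,0,0.008],0,1],[[0,0,0.012],0,1],[[0,0,0.016],0,1],[[0,0,0.02],0,1]]'

```text
clock: 6.48
ee_pos: [0.4717, 0.2243, 0.0337]
orientation: [3.118, -0.0, -3.004]
force: [0.1, -0.2, -0.2]
finger_gap: -0.0001
gripper_force: 0.0
```

```bash
python3 - <<'E'
from h import *
a=camera("side");b=camera("top");show()
cv2.imwrite("pics/s6.png",a[:,:,::-1]);cv2.imwrite("pics/t6.png",b[:,:,::-1])
p=state()['ee_pos'];print(proj("side",p-[0,0,.022]))
g=a.astype(int);m=(g[:,:,1]-g[:,:,0]<15)   # not green
print('\n'.join(''.join('#' if v else '.' for v in r)+f' {i+270}' for i,r in enumerate(m[270:320,220:280])))
E
```

```text
6.58 world [0.4712 0.224  0.0332] turner mm [-94.8 203.7] rpy [ 3.118e+00 -2.000e-03 -3.004e+00] F [-0.2 -0.1 -0.9] gap 0.0001 0.0
[[239.72174364 304.71983401]]
############################........######################## 270
#######.####################..........###################### 271
###########################..............################### 272
###########################................################# 273
###########################..................############### 274
###########################....................############# 275
##########################........................########## 276
##########################..........................######## 277
##########################............................###### 278
##########################..............................#### 279
##########################.................................# 280
..########################.................................. 281
.....#####################.................................. 282
......####################.................................. 283
.........#################...
[... 1610 characters left out ...]
..............#######################......... 309
.............................#####################.......... 310
..............................##################............ 311
...............................################............. 312
................................##############.............. 313
..................................##########................ 314
...................................########................. 315
....................................######.................. 316
.....................................###.................... 317
............................................................ 318
............................................................ 319
```

```bash
python3 - <<'E'
from h import *
for z in(0,.0115,.02):
    q=ray("side",[[232,290],[240,294.5],[244.5,290.5],[238.3,290.3]],z);print(z,q[:,:2].round(4).tolist(),tt(q[3]).round(4),np.linalg.norm(q[1]-q[0]).round(3),np.linalg.norm(q[2]-q[1]).round(3))
    e=q[1]-q[0];print(np.degrees(np.arctan2(e[1],e[0])),proj("top",q[3]))
E
```

```text
0 [[0.5154, 0.1991], [0.4948, 0.1977], [0.4949, 0.1841], [0.505, 0.1917]] [-0.0659  0.1669] 0.021 0.014
-176.03960273913057 [[214.87382351 223.01598928]]
0.0115 [[0.508, 0.2062], [0.4878, 0.2048], [0.4878, 0.1915], [0.4977, 0.1989]] [-0.072  0.175] 0.02 0.013
-176.0396027391305 [[211.57393078 225.08442839]]
0.02 [[0.5025, 0.2115], [0.4826, 0.2101], [0.4826, 0.1969], [0.4924, 0.2042]] [-0.0765  0.1811] 0.02 0.013
-176.0396027391306 [[209.08765144 226.64287827]]
```

>>> drive_tool --targets '[[[0,0,0.006],0,1],[[0,0,0.011],0,1],[[0,0,0.016],0,1],[[0,0,0.016],0,1],[[0,0,0.016],0,1]]'

```text
clock: 7.0
ee_pos: [0.471, 0.2241, 0.025]
orientation: [3.118, -0.002, -3.004]
force: [0.4, 0.4, -0.3]
finger_gap: 0.0001
gripper_force: 0.0
```

>>> drive_tool --targets '[[[0,0,0.003],0,1],[[0,0,0.006],0,1],[[0,0,0.008],0,1],[[0,0,0.01],0,1],[[0,0,0.01],0,1]]'

```text
clock: 7.42
ee_pos: [0.4711, 0.2243, 0.0201]
orientation: [3.118, -0.002, -3.004]
force: [-0.3, -0.6, 0.1]
finger_gap: -0.0002
gripper_force: 0.0
```

>>> drive_tool --targets '[[[0,0,0.003],0,1],[[0,0,0.006],0,1],[[0,0,0.008],0,1],[[0,0,0.01],0,1],[[0,0,0.01],0,1]]'

```text
clock: 7.83
ee_pos: [0.471, 0.2244, 0.0151]
orientation: [3.118, -0.002, -3.004]
force: [0.1, 0.4, 0.6]
finger_gap: 0.0001
gripper_force: 0.0
```

```bash
cat > tip.py <<'E'
from h import *
a=camera("side");show()
g=a.astype(int);m=(g[:,:,1]-g[:,:,0]<15)
import sys
r0,r1,c0,c1=map(int,sys.argv[1:5])
print('\n'.join(''.join('#' if v else '.' for v in r)+f' {i+r0}' for i,r in enumerate(m[r0:r1,c0:c1])))
E
python3 tip.py 284 306 220 260
```

```text
7.88 world [0.4711 0.2244 0.0152] turner mm [-94.8 204.1] rpy [ 3.118e+00 -2.000e-03 -3.004e+00] F [ 0.8 -0.4 -0.3] gap 0.0004 0.0
##########################.............. 284
##########################.............. 285
##########################.............. 286
##########################.............. 287
.#########################.............. 288
...#######################.............. 289
.....#####################.............. 290
........##################.............. 291
..........################.............. 292
............##############.............. 293
.............#############.............. 294
.............#############............## 295
.............#############...........### 296
.............#############.........##### 297
..............###########........####### 298
................########........######## 299
..................#####........######### 300
....................##.......########### 301
............................############ 302
...........................############# 303
..........................############## 304
.........................############### 305
```

>>> drive_tool --targets '[[[0,0,0.003],0,1],[[0,0,0.006],0,1],[[0,0,0.008],0,1],[[0,0,0.01],0,1],[[0,0,0.01],0,1]]'

```text
clock: 8.3
ee_pos: [0.471, 0.2245, 0.01]
orientation: [3.118, -0.002, -3.004]
force: [-0.2, -0.1, -0.2]
finger_gap: 0.0001
gripper_force: 0.0
```

>>> drive_tool --targets '[[[0,0,0.003],0,1],[[0,0,0.006],0,1],[[0,0,0.008],0,1],[[0,0,0.01],0,1],[[0,0,0.01],0,1]]'

```text
clock: 8.72
ee_pos: [0.471, 0.2246, 0.0051]
orientation: [3.118, -0.002, -3.004]
force: [0.2, 0.7, 0.1]
finger_gap: 0.0001
gripper_force: 0.0
```

```bash
python3 tip.py 294 312 225 255
```

```text
8.77 world [0.4711 0.2246 0.0052] turner mm [-94.8 204.3] rpy [ 3.118e+00 -2.000e-03 -3.004e+00] F [0.2 0.7 0.7] gap -0.0001 0.0
#####################......... 294
...##################......... 295
......###############......... 296
........#############......... 297
........#############.......## 298
........#############......### 299
........#############.....#### 300
........############....###### 301
..........##########...####### 302
............#######...######## 303
..............####..########## 304
................#...########## 305
....................########## 306
.....................######### 307
......................######## 308
.......................####### 309
........................###### 310
.........................##### 311
```

>>> drive_tool --targets '[[[0,0,0.003],0,1],[[0,0,0.006],0,1],[[0,0,0.008],0,1],[[0,0,0.008],0,1],[[0,0,0.008],0,1]]'

```text
clock: 9.18
ee_pos: [0.4711, 0.2247, 0.0012]
orientation: [3.118, -0.002, -3.004]
force: [-0.8, -0.0, 0.0]
finger_gap: -0.0003
gripper_force: 0.0
```

>>> drive_tool --targets '[[[0,0,0.002],0,1],[[0,0,0.004],0,1],[[0,0,0.006],0,1],[[0,0,0.008],0,1],[[0,0,0.008],0,1]]'

```text
clock: 9.6
ee_pos: [0.471, 0.2248, -0.0029]
orientation: [3.118, -0.002, -3.004]
force: [-0.2, -0.5, 0.3]
finger_gap: 0.0
gripper_force: 0.0
```

```bash
python3 tip.py 298 316 225 255; python3 - <<'E'
from h import *
cv2.imwrite("pics/c7.png",cv2.resize(np.hstack([camera("side")[240:340,190:290],camera("top")[180:280,160:260]]),(800,400),interpolation=cv2.INTER_CUBIC)[:,:,::-1])
E
```

```text
9.65 world [ 0.471   0.2248 -0.0028] turner mm [-94.8 204.5] rpy [ 3.118e+00 -2.000e-03 -3.004e+00] F [-0.4 -0.2  0.1] gap 0.0001 0.0
...##################.......## 298
......###############......### 299
........#############.....#### 300
........#############...###### 301
........###################### 302
.........##################### 303
.........##################### 304
...........################### 305
.............################# 306
..............####...######### 307
................#.....######## 308
.......................####### 309
........................###### 310
.........................##### 311
..........................#### 312
...........................### 313
.............................# 314
.............................. 315
```

View pics/c7.png

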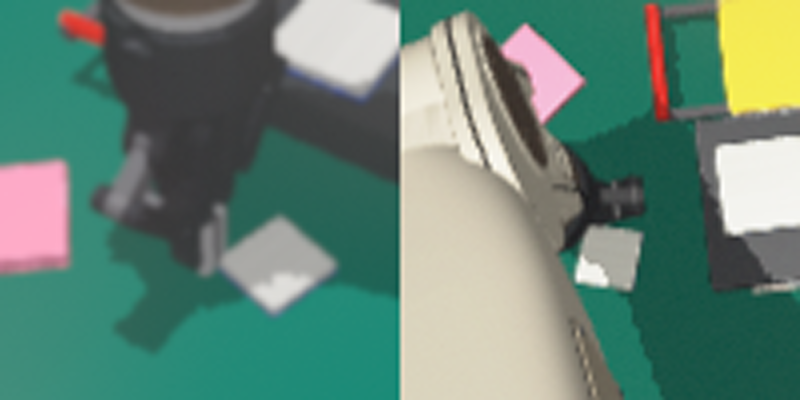

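```bash
cat >> h.py <<'E'
def tri(us,ut):
    from scipy.optimize import least_squares
    f=lambda P:np.r_[proj("side",P)[0]-us,proj("top",P)[0]-ut]
    r=least_squares(f,[.5,.2,.03]);return r.x,r.fun
E
python3 - <<'E'
from h import *
print(tri([239.3,303.8],[218.4,229]))
for z in(0,.02,.04,.06):
    q=ray("side",[239.3,303.8],z)[0];print(q,proj("top",q))
# shadow: light dir from bar? 
t=camera("top");g=t.astype(int)
print(t[220:240:2,204:228:2].sum(2)//3)
E
```

```text
(array([ 0.4988458 ,  0.1914802 , -0.03883372]), array([ 2.00615155,  0.40206562, -1.51308933, -2.45251261]))
[0.47993291 0.21623728 0.        ] [[205.83944508 231.69246474]]
[0.4681589  0.22803875 0.02      ] [[200.14194194 235.22761447]]
[0.45638489 0.23984021 0.04      ] [[194.21993513 238.90206277]]
[0.44461088 0.25164168 0.06      ] [[188.05988851 242.72420846]]
[[ 49  52  61  60  58  58  60  59  61  57  61  59]
 [ 53  35  57  59  59  60  59  61  60  62  60  58]
 [ 52  41  42  57  59  58  50  58  54  59  61  60]
 [ 49  46  34  41  56  60  49  72  52  60  59  60]
 [ 96  37  33  67  78  78  78 104  74  59  60  58]
 [118  32  34  47  64  69  67  82  60  59  60  62]
 [116  36  35  39  42  89  41  49  46  59  60  60]
 [ 52  36  38  40  39  62  45  55  56  61  60  59]
 [ 39  41 111  91  81  52  58  58  59  59  60  58]
 [ 35 121 165 165 165 166 159 148 109  60  60  61]]
```

>>> drive_tool --targets '[[[0,0,0.006],0,1],[[0,0,0.012],0,1],[[0,0,0.016],0,1],[[0,0,0.02],0,1],[[0,0,0.02],0,1]]'

```text
clock: 10.22
ee_pos: [0.4706, 0.2249, -0.0133]
orientation: [3.119, -0.003, -3.004]
force: [0.8, -0.2, 0.1]
finger_gap: 0.0004
gripper_force: 0.0
```

>>> drive_tool --targets '[[[0,0,0.003],0,1],[[0,0,0.006],0,1],[[0,0,0.008],0,1],[[0,0,0.01],0,1],[[0,0,0.01],0,1]]'

```text
clock: 10.63
ee_pos: [0.4713, 0.2252, -0.0158]
orientation: [3.118, -0.0, -3.004]
force: [-4.2, -2.3, 14.6]
finger_gap: -0.0002
gripper_force: 7.0
```

```bash
python3 tip.py 300 322 225 255; python3 -c "
from h import *
print(state()['joint_positions'].round(3))"
```

```text
10.68 world [ 0.4713  0.2252 -0.0158] turner mm [-94.4 204.9] rpy [ 3.118 -0.    -3.004] F [-3.1 -2.1 14. ] gap -0.0001 6.846015181069447
#####################....##### 300
#####################...###### 301
############################## 302
...########################### 303
......######################## 304
........###################### 305
........###################### 306
........###################### 307
.........##################### 308
..........##########...####### 309
............#######.....###### 310
..............####.......##### 311
................#.........#### 312
...........................### 313
............................## 314
.............................. 315
.............................. 316
.............................. 317
.............................. 318
.............................. 319
.............................. 320
.............................. 321
[ 0.432  0.498 -0.281  0.785  0.023  0.295]
```

```bash
python3 -c "
from h import *
q=ray('side',[239.3,307.8],0)[0];print(q,tt(q))"
```

```text
[0.4732677  0.22358351 0.        ] [-0.0927434   0.20295158]
```

>>> drive_tool --targets '[[[0,0,-0.04],0,1],[[0,0,-0.08],0,1],[[0,0,-0.102],0,1],[[0,0,-0.102],0,1],[[0,0,-0.102],0,1]]'

```text
clock: 11.1
ee_pos: [0.4719, 0.2243, 0.0338]
orientation: [3.118, 0.0, -3.004]
force: [-1.2, 0.4, -0.1]
finger_gap: -0.0
gripper_force: 0.0
```

>>> drive_tool --targets '[[[0,-0.05,0.004],0,1],[[0,-0.1,0.008],0,1],[[0,-0.14,0.009],0,1],[[0,-0.165,0.009],0,1],[[0,-0.17,0.009],0,1]]'

```text
clock: 11.52
ee_pos: [0.482, 0.138, 0.0256]
orientation: [3.119, -0.004, -3.007]
force: [-0.4, 0.8, -0.8]
finger_gap: 0.0002
gripper_force: 0.0
```

>>> drive_tool --targets '[[[0,-0.012,0],0,1],[[0,-0.024,0],0,1],[[0,-0.036,0],0,1],[[0,-0.048,0],0,1],[[0,-0.06,0],0,1]]'

```text
clock: 11.93
ee_pos: [0.4872, 0.1104, 0.0262]
orientation: [3.118, -0.001, -3.003]
force: [-0.1, 1.1, 1.0]
finger_gap: 0.0002
gripper_force: 0.5
```

```bash
python3 - <<'E'
from h import *
a=camera("side");show()
cv2.imwrite("pics/c8.png",cv2.resize(a[190:300,200:330],(780,585),interpolation=cv2.INTER_CUBIC)[:,:,::-1])
E
```

```text
11.98 world [0.4873 0.1092 0.0262] turner mm [-95.   87.8] rpy [ 3.119e+00 -1.000e-03 -3.004e+00] F [ 0.7 -1.3 -0.7] gap -0.0 0.09568382345605642
```

View pics/c8.png

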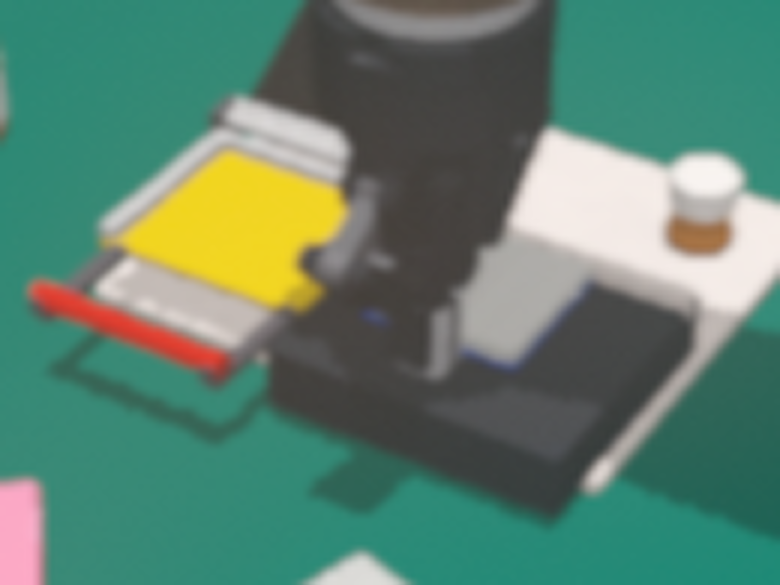

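The plate has been pushed in -y, and the finger rests against its +y edge, so its centre is near y 50. My ten views are used, so from here I go by numbers. Now I move behind the plate with the fingers ~30 mm apart.

>>> drive_tool --targets '[[[0,0.02,0],0,1],[[0,0.02,-0.05],0,0.3],[[0.03,0.0,-0.08],0,0.3],[[0.07,-0.05,-0.08],0,0.3],[[0.094,-0.073,-0.08],0,0.3]]'

```text
clock: 12.4
ee_pos: [0.4451, 0.0664, 0.0663]
orientation: [3.119, -0.0, -3.003]
force: [-0.5, 0.3, -0.4]
finger_gap: 0.03
gripper_force: 0.0
```

>>> drive_tool --targets '[[[0,0,0.01],0,0.3],[[0,0,0.04],0,0.3],[[0,0,0.06],0,0.3],[[0,0,0.075],0,0.3],[[0,0,0.078],0,0.3]]'

```text
clock: 12.82
ee_pos: [0.4447, 0.0684, 0.025]
orientation: [3.118, -0.004, -3.003]
force: [0.3, -0.5, -0.7]
finger_gap: 0.03
gripper_force: 0.0
```

```bash
cat > plate.py <<'E'
from h import *
def plate(z=.0505,save=None):
  for n in("top","side"):
    im=camera(n)[:,:,::-1].copy();H,S,V=cv2.split(cv2.cvtColor(im,cv2.COLOR_BGR2HSV))
    if save: cv2.imwrite(f"pics/{save}{n}.png",im)
    b=(230,165,268,255) if n=="top" else (215,205,315,275)
    for c in blobs((S<40)&(V>130),b,2):
        r=cv2.minAreaRect(c);print(n,cv2.contourArea(c),np.round(r,1) if 0 else (np.round(r[0],1),np.round(r[1],1)),(tt(ray(n,r[0],z)[0])*1000).round(1),'box',[(tt(ray(n,u,z)[0])*1000).round(0).tolist() for u in cv2.boxPoints(r)])
if __name__=="__main__": show();plate(save="p1")
E
python3 plate.py
```

```text
12.82 world [0.4447 0.0684 0.025 ] turner mm [-143.    53.4] rpy [ 3.118 -0.004 -3.003] F [ 0.3 -0.5 -0.7] gap 0.03 0.0
top 1799.0 (array([248.5, 227.5]), array([37., 53.])) [-96.2  70.9] box [[-161.0, 128.0], [-17.0, 113.0], [-30.0, 12.0], [-173.0, 30.0]]
top 53.0 (array([257.5, 179.9]), array([34.4, 18.5])) [31.5 30.8] box [[43.0, 83.0], [83.0, 51.0], [21.0, -22.0], [-19.0, 11.0]]
side 1013.5 (array([258.8, 225.2]), array([74.6, 43.3])) [-24.7  21.6] box [[41.0, 91.0], [101.0, -51.0], [-93.0, -51.0], [-128.0, 82.0]]
side 218.0 (array([229.9, 246.8]), array([29.4,  8.9])) [-10.4 112.8] box [[20.0, 125.0], [29.0, 100.0], [-41.0, 101.0], [-48.0, 125.0]]
```

>>> drive_tool --targets '[[[-0.02,0,0],0,0.3],[[-0.04,0,0],0,0.3],[[-0.06,0,0],0,0.3],[[-0.08,0,0],0,0.3],[[-0.1,0,0],0,0.3]]'

```text
clock: 13.33
ee_pos: [0.4958, 0.075, 0.0268]
orientation: [3.118, -0.001, -3.004]
force: [-1.2, -0.2, 1.1]
finger_gap: 0.03
gripper_force: 0.5
```

>>> drive_tool --targets '[[[-0.02,0,0],0,0.3],[[-0.038,0,0],0,0.3],[[-0.054,0,0],0,0.3],[[-0.07,0,0],0,0.3],[[-0.084,0,0],0,0.3]]'

```text
clock: 13.75
ee_pos: [0.5374, 0.0805, 0.0263]
orientation: [3.118, -0.001, -3.004]
force: [-0.5, -0.7, 1.0]
finger_gap: 0.0299
gripper_force: 0.5
```

>>> drive_tool --targets '[[[-0.006,0,0],0,0.3],[[-0.012,0,0],0,0.3],[[-0.016,0,0],0,0.3],[[-0.019,0,0],0,0.3],[[-0.019,0,0],0,0.3]]'

```text
clock: 14.17
ee_pos: [0.5462, 0.0815, 0.0262]
orientation: [3.118, -0.001, -3.004]
force: [-0.3, 0.0, -0.1]
finger_gap: 0.0301
gripper_force: 0.0
```

```bash
python3 plate.py
```

```text
14.17 world [0.5462 0.0815 0.0262] turner mm [-40.7  52. ] rpy [ 3.118e+00 -1.000e-03 -3.004e+00] F [-0.3  0.  -0.1] gap 0.0301 0.0
top 3293.0 (array([248.5, 209.5]), array([89., 37.])) [-47.2  65.1] box [[83.0, 101.0], [70.0, -0.0], [-173.0, 30.0], [-161.0, 128.0]]
side 903.0 (array([294.2, 225.7]), array([53.3, 27.1])) [-92.9 -17.6] box [[-41.0, 25.0], [-13.0, -66.0], [-145.0, -61.0], [-163.0, 25.0]]
side 215.5 (array([229.4, 246.6]), array([28.5,  8.9])) [ -9.3 112.8] box [[20.0, 125.0], [29.0, 100.0], [-39.0, 101.0], [-46.0, 125.0]]
```

>>> drive_tool --targets '[[[0.015,0,0],0,0.3],[[0.03,0,0],0,0.3],[[0.03,0,-0.06],0,0.3],[[0.03,0,-0.13],0,0.3],[[0.03,0,-0.18],0,0.3]]'

```text
clock: 14.68
ee_pos: [0.5307, 0.0773, 0.118]
orientation: [3.118, -0.001, -3.004]
force: [1.0, -0.1, 1.0]
finger_gap: 0.03
gripper_force: 0.0
```

>>> drive_tool --targets '[[[0,0.06,0],0,0],[[0,0.13,0],0,0],[[0,0.2,0],0,0],[[0,0.26,0],0,0],[[0,0.3,0],0,0]]'

```text
clock: 15.1
ee_pos: [0.5096, 0.2282, 0.12]
orientation: [3.117, -0.002, -3.002]
force: [0.6, -1.0, 0.1]
finger_gap: 0.0428
gripper_force: 0.0
```

```bash
python3 - <<'E'
from h import *
show()
for n,b in(("top",(228,165,270,250)),("side",(195,195,300,280))):
    im=camera(n)[:,:,::-1].copy();cv2.imwrite(f"pics/p2{n}.png",im);H,S,V=cv2.split(cv2.cvtColor(im,cv2.COLOR_BGR2HSV))
    Y=(H>18)&(H<35)&(S>120)&(V>80);L=(S<45)&(V>110);D=(S<60)&(V<=110);Rr=((H<6)|(H>174))&(S>150)
    ch=np.where(Y,'Y',np.where(Rr,'R',np.where(L,'#',np.where(D,'d','.'))))
    for r in range(b[1],b[3],1 if n=="top" else 1): print(''.join(ch[r,b[0]:b[2]]),r)
    if n=="top":print("cols from",b[0])
E
```

```text
15.1 world [0.5096 0.2282 0.12  ] turner mm [-56.1 202.4] rpy [ 3.117e+00 -2.000e-03 -3.002e+00] F [ 0.6 -1.   0.1] gap 0.0428 0.0
.......................................... 165
.......................................... 166
.......................................... 167
.......................................... 168
.......................................... 169
.......................................... 170
........................................## 171
.......................................### 172
.......................................d## 173
....................................##.d## 174
...........................############### 175
..................######################## 176
...........##################........##### 177
...........############.....YYYYYYYYY##### 178
...........#.......YYYYYYYYYYYYYYYYYY##### 179
........###.YYYYYYYYYYYYYYYYYY...###.##### 180
###########.YYYYYYYYYY...###########..#### 181
######ddddd.YYY.#####################.#### 182
dddddddd...YYYY.#####################.#### 183
...........YYYY######################.#### 184
...........YYYY.#############
[... 11689 characters left out ...]
dddddddddddddddddddddddddddddddddddd 273
.....................................................................dddddddddddddddddddddddddddddddddddd 274
........................................................................ddddddddddddddddddddddddddddddddd 275
..........................................................................ddddddddddddddddddddddddddddddd 276
............................................................................dddddddddddddddddddddddddddd# 277
..............................................................................ddddddddddddddddddddddddd## 278
.................................................................................dddddddddddddddddddddd## 279
```

Plate is on the leaf against the hinge rim (top view centre ≈ (255,192) → x≈1, y≈44 mm). Now to the bar.

>>> drive_tool --targets '[[[-0.04,-0.05,0],0,0],[[-0.08,-0.1,0.03],0,0],[[-0.114,-0.143,0.08],0,0],[[-0.114,-0.143,0.14],0,0],[[-0.114,-0.143,0.17],0,0]]'

```text
clock: 15.62
ee_pos: [0.5755, 0.1616, 0.0295]
orientation: [3.119, -0.006, -3.008]
force: [-1.0, -0.4, 0.1]
finger_gap: 0.0426
gripper_force: 0.0
```

```bash
python3 - <<'E'
from h import *
p=ray("top",[255,192.3],.049)[0];print('plate',tt(p));show()
E
```

```text
plate [-0.00176035  0.04192419]
15.62 world [0.5755 0.1616 0.0295] turner mm [ -0.4 127.1] rpy [ 3.119 -0.006 -3.008] F [-1.  -0.4  0.1] gap 0.0426 0.0
```

>>> drive_tool --targets '[[[0,0.002,0.015],0,0],[[0,0.002,0.03],0,0],[[0,0.002,0.045],0,0],[[0,0.002,0.047],0,0],[[0,0.002,0.047],0,0]]'

```text
clock: 16.03
ee_pos: [0.5768, 0.1667, 0.01]
orientation: [3.118, -0.001, -3.004]
force: [0.7, -0.1, 0.7]
finger_gap: 0.0426
gripper_force: 0.0
```

>>> drive_tool --targets '[[[0,0,0],0,1],[[0,0,0],0,1],[[0,0,0],0,1],[[0,0,0],0,1],[[0,0,0],0,1]]' --force 25

```text
clock: 16.45
ee_pos: [0.5778, 0.1641, 0.0106]
orientation: [3.123, 0.0, -3.006]
force: [0.3, -7.0, 2.2]
finger_gap: 0.0087
gripper_force: 24.8
```

```bash
python3 -c "
from h import *
show()"
```

```text
16.45 world [0.5778 0.1641 0.0106] turner mm [  2.3 129.2] rpy [ 3.123  0.    -3.006] F [ 0.3 -7.   2.2] gap 0.0087 24.82519805431366
```

>>> drive_tool --targets '[[[0,-0.004,-0.014],0,1],[[0,-0.007,-0.041],0,1],[[0,-0.014,-0.073],0,1],[[0,-0.025,-0.103],0,1],[[0,-0.039,-0.13],0,1]]'

```text
clock: 16.87
ee_pos: [0.5799, 0.1481, 0.0758]
orientation: [3.113, 0.0, -3.002]
force: [0.9, 6.4, -1.4]
finger_gap: 0.009
gripper_force: 24.3
```

```bash
cat > bar.py <<'E'
from h import *
show();p=state()['ee_pos'];t=tt(p);y=t[1]+.0008;z=p[2]-.0106
print('angle',np.degrees(np.arctan2(z,y)),'r',np.hypot(y,z))
E
python3 bar.py
```

```text
16.87 world [0.5799 0.1481 0.0758] turner mm [  2.2 113.1] rpy [ 3.113  0.    -3.002] F [ 0.9  6.4 -1.4] gap 0.009 24.34366911649704
angle 29.76529185009097 r 0.1312410274671974
```

Arc follows well. Continue to 60° then 90°.

>>> drive_tool --targets '[[[0,-0.015,-0.023],0,1],[[0,-0.032,-0.044],0,1],[[0,-0.051,-0.063],0,1],[[0,-0.072,-0.08],0,1],[[0,-0.095,-0.095],0,1]]'

```text
clock: 17.28
ee_pos: [0.5863, 0.1032, 0.1248]
orientation: [3.107, 0.003, -3.0]
force: [-5.6, 11.4, 13.8]
finger_gap: 0.0086
gripper_force: 25.5
```

>>> drive_tool --targets '[[[0,-0.024,-0.012],0,1],[[0,-0.05,-0.022],0,1],[[0,-0.076,-0.029],0,1],[[0,-0.103,-0.033],0,1],[[0,-0.13,-0.035],0,1]]'

```text
clock: 17.7
ee_pos: [0.5957, 0.0339, 0.1415]
orientation: [3.116, 0.003, -3.003]
force: [-4.2, 0.2, 8.3]
finger_gap: 0.0089
gripper_force: 26.3
```

```bash
python3 bar.py
```

```text
17.7 world [0.5957 0.0339 0.1415] turner mm [ 1.6 -2.1] rpy [ 3.116e+00  3.000e-03 -3.003e+00] F [-4.2  0.2  8.3] gap 0.0089 26.286353766918182
angle 90.57797458010768 r 0.1308648508300831
```

>>> drive_tool --targets '[[[0,-0.018,0.001],0,1],[[0,-0.036,0.003],0,1],[[0,-0.054,0.006],0,1],[[0,-0.072,0.01],0,1],[[0,-0.089,0.016],0,1]]'

```text
clock: 18.12
ee_pos: [0.6018, -0.0121, 0.1306]
orientation: [3.119, 0.002, -3.005]
force: [-2.5, -1.8, 8.6]
finger_gap: 0.0089
gripper_force: 27.1
```

>>> drive_tool --targets '[[[0,-0.01,0.004],0,1],[[0,-0.021,0.009],0,1],[[0,-0.031,0.014],0,1],[[0,-0.041,0.019],0,1],[[0,-0.041,0.019],0,1]]'

```text
clock: 18.53
ee_pos: [0.6045, -0.033, 0.1191]
orientation: [3.12, 0.0, -3.006]
force: [-3.0, -4.3, 6.7]
finger_gap: 0.0089
gripper_force: 27.3
```

```bash
python3 bar.py; cat > blue.py <<'E'
from h import *
for n,b in(("top",(255,150,320,260)),("side",(225,170,320,260))):
    im=camera(n)[:,:,::-1];H,S,V=cv2.split(cv2.cvtColor(im,cv2.COLOR_BGR2HSV))
    for c in blobs((H>105)&(H<130)&(S>100)&(V>50),b):
        r=cv2.minAreaRect(c);print(n,cv2.contourArea(c),r,[(tt(ray(n,u,.08)[0])*1000).round(0).tolist() for u in cv2.boxPoints(r)])
E
python3 blue.py
```

```text
18.53 world [ 0.6045 -0.033   0.1191] turner mm [  0.9 -69.7] rpy [ 3.12   0.    -3.006] F [-3.  -4.3  6.7] gap 0.0089 27.326103150844574
angle 122.40913693988044 r 0.12846759956159687
```

>>> drive_tool --targets '[[[0,0.02,-0.01],0,1],[[0,0.041,-0.019],0,1],[[0,0.063,-0.026],0,1],[[0,0.085,-0.031],0,1],[[0,0.107,-0.034],0,1]]'

```text
clock: 19.05
ee_pos: [0.5972, 0.0219, 0.137]
orientation: [3.119, 0.0, -3.004]
force: [-0.8, -2.4, 5.0]
finger_gap: 0.0088
gripper_force: 27.9
```

>>> drive_tool --targets '[[[0,0.023,-0.001],0,1],[[0,0.05,0.0],0,1],[[0,0.077,0.005],0,1],[[0,0.103,0.012],0,1],[[0,0.128,0.022],0,1]]'

```text
clock: 19.47
ee_pos: [0.5883, 0.0872, 0.1258]
orientation: [3.117, -0.001, -3.003]
force: [1.8, -0.7, 1.1]
finger_gap: 0.0088
gripper_force: 27.9
```

```bash
python3 bar.py;python3 blue.py
```

```text
19.47 world [0.5883 0.0872 0.1258] turner mm [ 1.8 51.7] rpy [ 3.117e+00 -1.000e-03 -3.003e+00] F [ 1.8 -0.7  1.1] gap 0.0088 27.889365255832672
angle 65.50115903274383 r 0.12659700855582207
top 195.5 ((284.0882568359375, 185.85296630859375), (21.100597381591797, 15.279743194580078), 75.96376037597656) [[26.0, -15.0], [31.0, -56.0], [-26.0, -62.0], [-31.0, -21.0]]
side 371.0 ((262.29998779296875, 200.90000915527344), (23.70232391357422, 25.491178512573242), 26.56505012512207) [[14.0, 12.0], [41.0, -77.0], [-25.0, -66.0], [-46.0, 20.0]]
```

>>> drive_tool --targets '[[[0,0.024,0.008],0,1],[[0,0.05,0.022],0,1],[[0,0.07,0.038],0,1],[[0,0.088,0.056],0,1],[[0,0.105,0.077],0,1]]'

```text
clock: 19.98
ee_pos: [0.5814, 0.138, 0.0878]
orientation: [3.12, -0.001, -3.005]
force: [5.0, -3.3, -3.4]
finger_gap: 0.0091
gripper_force: 26.4
```

>>> drive_tool --targets '[[[0,0.015,0.023],0,1],[[0,0.027,0.046],0,1],[[0,0.037,0.073],0,1],[[0,0.044,0.1],0,1],[[0,0.048,0.125],0,1]]'

```text
clock: 20.4
ee_pos: [0.5779, 0.1633, 0.0259]
orientation: [3.119, 0.0, -3.004]
force: [4.8, -2.9, -0.0]
finger_gap: 0.0088
gripper_force: 25.3
```

```bash
python3 bar.py
```

```text
20.4 world [0.5779 0.1633 0.0259] turner mm [  2.4 128.5] rpy [ 3.119  0.    -3.004] F [ 4.8 -2.9 -0. ] gap 0.0088 25.304820835590363
angle 6.762431153997712 r 0.1302127247301202
```

Lower the last ~15 mm, then open.

>>> drive_tool --targets '[[[0,0.001,0.008],0,1],[[0,0.001,0.016],0,1],[[0,0.001,0.024],0,1],[[0,0.001,0.029],0,1],[[0,0.001,0.029],0,1]]'

```text
clock: 20.82
ee_pos: [0.5778, 0.1641, 0.0123]
orientation: [3.118, -0.0, -3.005]
force: [4.6, -1.4, -0.7]
finger_gap: 0.0089
gripper_force: 25.1
```

>>> drive_tool --targets '[[[0,0,0],0,0.2],[[0,0,0],0,0],[[0,0,0],0,0],[[0,0,0],0,0],[[0,0,0],0,0]]'

```text
clock: 21.23
ee_pos: [0.5762, 0.1641, 0.0121]
orientation: [3.118, -0.003, -3.004]
force: [-0.2, -0.4, -0.5]
finger_gap: 0.0427
gripper_force: 0.0
```

>>> drive_tool --targets '[[[0,0,-0.02],0,0],[[0,0,-0.06],0,0],[[0,0,-0.12],0,0],[[0,0,-0.19],0,0],[[0,0,-0.24],0,0]]'

```text
clock: 21.65
ee_pos: [0.5782, 0.1614, 0.136]
orientation: [3.118, 0.001, -3.004]
force: [1.5, -0.5, 0.8]
finger_gap: 0.043
gripper_force: 0.0
```

>>> drive_tool --targets '[[[0.02,0.04,0],0,0],[[0.05,0.1,0],0,0],[[0.08,0.16,0],0,0],[[0.1,0.2,0],0,0],[[0.1,0.2,0],0,0]]'

```text
clock: 22.07
ee_pos: [0.5118, 0.2568, 0.136]
orientation: [3.116, -0.002, -2.999]
force: [-1.0, 0.4, -0.0]
finger_gap: 0.0431
gripper_force: 0.0
```

```bash
python3 bar.py;python3 blue.py; python3 - <<'E'
from h import *
for n,b in(("top",(215,160,275,215)),):
    im=camera(n)[:,:,::-1];H,S,V=cv2.split(cv2.cvtColor(im,cv2.COLOR_BGR2HSV))
    for k,m,z in(("yellow",(H>18)&(H<35)&(S>150)&(V>80),.039),("red",((H<6)|(H>174))&(S>150)&(V>80),.045)):
        for c in blobs(m,b):
            r=cv2.minAreaRect(c);print(k,r,tt(ray(n,r[0],z)[0]))
# expected outline of a plate on the rest at slope 35deg
L=lambda x,y,z:np.r_[O+E.T@[x,y],z]
a=np.radians(35)
for n in("top","side"):
  for s in(.03,.045,.06): print(n,s,proj(n,L(0,-.01-s*np.cos(a),.045+s*np.sin(a)))[0].round(1))
E
```

```text
22.07 world [0.5118 0.2568 0.136 ] turner mm [-49.9 230.4] rpy [ 3.116e+00 -2.000e-03 -2.999e+00] F [-1.   0.4 -0. ] gap 0.0431 0.0
angle 28.487481428764728 r 0.2630112106607226
top 368.5 ((281.8231506347656, 186.5845947265625), (23.442564010620117, 18.605209350585938), 82.87498474121094) [[31.0, -7.0], [31.0, -57.0], [-33.0, -57.0], [-33.0, -7.0]]
side 579.0 ((261.7960510253906, 201.93344116210938), (24.270431518554688, 27.304235458374023), 25.201122283935547) [[12.0, 20.0], [42.0, -75.0], [-24.0, -66.0], [-48.0, 26.0]]
yellow ((252.72183227539062, 192.3856658935547), (27.457693099975586, 25.17928695678711), 83.2901611328125) [0.0007365  0.04853751]
red ((223.9010009765625, 195.00990295410156), (28.259056091308594, 3.1841189861297607), 84.2894058227539) [0.00229237 0.12787168]
top 0.03 [282.6 187.3]
top 0.045 [287.1 186.1]
top 0.06 [291.7 184.9]
side 0.03 [262.6 204.6]
side 0.045 [265.3 198.9]
side 0.06 [268.  193.3]
```

```bash
python3 - <<'E'
from h import *
q={}
for n,b in(("top",(255,150,320,260)),("side",(225,170,320,260))):
    im=camera(n)[:,:,::-1];H,S,V=cv2.split(cv2.cvtColor(im,cv2.COLOR_BGR2HSV))
    c=blobs((H>105)&(H<130)&(S>100)&(V>50),b)[0]
    a=cv2.approxPolyDP(c,4,True)[:,0].astype(float);print(n,a.tolist());M=cv2.moments(c);q[n]=[M['m10']/M['m00'],M['m01']/M['m00']]
    q[n+'c']=a
P,f=tri(q['side'],q['top']);print('centre',P,tt(P),'res',f.round(1))
C=[]
for u in q['topc']:
    best=min((tri(v,u) for v in q['sidec']),key=lambda t:np.abs(t[1]).sum());C.append(np.r_[tt(best[0]),best[0][2]]);print(C[-1].round(3),best[1].round(1))
E
```

```text
top [[289.0, 174.0], [272.0, 179.0], [274.0, 199.0], [292.0, 194.0]]
side [[256.0, 188.0], [246.0, 209.0], [267.0, 217.0], [278.0, 195.0]]
centre [0.59882298 0.00376897 0.07030649] [ 0.00043929 -0.0324195 ] res [ 0.1  0.  -0.1 -0.1]
[ 0.03  -0.055  0.086] [ 0.3  0.1 -0.2 -0.3]
[ 0.029 -0.009  0.055] [ 0.2  0.  -0.1 -0.2]
[-0.028 -0.008  0.055] [-0.1 -0.   0.   0.1]
[-0.027 -0.057  0.086] [-0.4 -0.1  0.2  0.4]
```

The plate lies blue face up on the rest: slope ≈33–35°, centre x≈0, corners a 60 mm square. The leaf is flat and the robot is clear.

```bash
python3 -c "
from station import *
print(hand_in())"
```

```text
the job is handed in; nothing more can be done
None
```

The job is handed in: by my last camera measurements the plate lies blue face up and centred on the rest, the leaf is flat and the arm is clear. I did not re-measure the bystanders, and the hand-in gave no verdict.

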